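Put the forming blocks back in their fitted tray

ROBOT

A 6-joint arm with a two-finger parallel gripper is mounted at the origin on the work surface. World frame = base frame: x ahead of the robot, y to its left, z up, the work surface at z = 0. Lengths are in m, angles in degrees, forces in N, time in s.
With the tool pointing down it reaches from about 0.35 to 0.875 m from the base axis. Payload 4.2 kg.
Tool frame: the origin (TCP) lies between the finger pads; the fingertips stand 8 mm ahead of it and the grasp point (between the pads) lies 11 mm behind it; z points along the fingers, y is the line along which they close (so a half turn about z gives the same grasp; the last joint's range is limited). The gripper opens to 87 mm and grips with 3 to 60 N. Pads are 19 mm wide; open, the fingers measure 117 mm over their backs; the gripper's body (75 mm by 190 mm) begins 51 mm behind the grasp point.
Start: joints at [-53.938, 22.042, 0.453, 0, -68.411, -14.817], TCP at [0.226, -0.582, 0.231] pointing down, gripper open.
Joint ranges: [-179.83, 179.83], [-69.29, 118.12], [-61.27, 80.66], [-181.25, 117.63], [-171.15, -9.14], [-177.46, 177.46]. Speed limits (degrees/s): [159.86, 159.86, 180, 180, 180, 180].

INTERFACE

Orientations are given as a 3x3 rotation matrix whose columns are the frame's x, y, z axes.
In Python, from station import sense, capture, camera_model, finish_job, find_in gives the robot as it stands. The module is installed in compiled form; this text tells all that it offers.
- The arm moves only by the tool arm_command, never from a script. Its argument "motion" is a list of rows, each a list of 7 numbers: the finger opening in mm, from 0 to 87, then the shift along the tool's x, y, z in mm, then the turn, a rotation vector about the tool's x, y, z in rad. In form: [[jaw, dx, dy, dz, rx, ry, rz], ...]. A call has 1 to 8 rows; each row shifts and turns the commanded pose from where the row before left it, along the tool's axes as they then stand; what a row does not reach is not made up. A row lasts 1/10 s, in which the tool goes at most 50 mm and 8.59 degrees, less where a joint would pass 70% of its speed; a pose out of reach is approached as far as the arm can. A call with a gripper value outside its range is refused whole. The fingers move at their own pace and stop on an object; the grip force is fixed at half the most. Time passes only in rows, so rows that do not move let the fingers close. It gives the time, the measured TCP pose, the force, the opening and the grip force at its end, in the units of the state.
- sense(): the state, without advancing time (a new reading comes with each control period).
- capture(name): name is "side" or "top"; returns the picture (400x640x3 uint8, red, green, blue); there is no depth.
- camera_model(name): a dict with "fx", "fy", "cx", "cy" (pixels), "R" (3x3) and "t" (3): a world point X has camera coordinates R X + t. Camera axes: x right, y down, z forward; pixel columns grow to the right and rows downward; lengths in m; the calibration is good to about 2 mm. A picture is of the moment at which its call begins. camera_model takes no time and is no camera call.
- finish_job(): hands the job in; it is judged then, once.
Trained networks look in the newest picture that a camera, given by its name, has taken for a name from the list of things; names that differ only in an ending like _2 or _b are one class to them, and where a whole thing is asked for, a point or a joint stands for the part that bears it (a point fixed in the world has none). Each returns a list of dicts, best first, with "p" (0 to 1); they miss things now and then, are a little off and sometimes report something else, mostly with a low value. They report only what shows in the picture. A call takes as long as a camera call.
- find_in(target, camera): "location" ([row, column] in pixels, amid what is visible of it).
The state is a dict: "time_s": time; "joints": joint angles; "joint_velocities": joint speeds; "effort": joint torques, N m; "tcp_pos": TCP position; "ee_rot": TCP orientation; "wrist_force": force on the tool from outside, world axes, zero at the start; "moment": the same for the moment, N m; "gripper_width": opening from 0.0 (shut) to 1.0 (fully open); "gripper_force": force on a finger pad.
Only numpy, scipy, OpenCV 4.12 (cv2) and the standard library are available. Lean on these libraries where they do the work, as an engineer would, in place of code of your own. Each camera call takes 0.05 s, during which the arm holds its last target. There are 200 camera calls.

TASK

Clear the jeweller's bench: put the four forming blocks (the steel cube with the dished hollows, the round disc cutter, the wooden block with the grooves and the narrow steel bar with the row of holes) back into the fitted tray, each the same way up as it stands now, flat on the floor of the recess cut to its outline. The smooth steel cube and the smooth wooden block are not part of the set: leave them where they stand.

Things in the scene. Friction and masses are not known exactly. Their poses are not given: they have to be found in the camera images.
- doming_block: Doming block: steel cube, 46 mm edge, with a round dished hollow in every face (34 mm across in the top one). About 0.55 kg. Stands loose on the bench. Origin: centre of its underside; z up, x and y square to its sides. Belongs in the square recess.
- disc_cutter: Disc cutter: upright round steel block, 54 mm diameter, 40 mm high, with a ring of dark round holes of graded size in its top and a slit round its side. About 0.5 kg. Loose on the bench. Origin: centre of its underside; z up. Belongs in the round recess.
- grooved_block: Forming block: pale hardwood, 44 mm (its x) by 72 mm (its y) by 40 mm high, with three half-round grooves of graded width across its top, along x. About 0.11 kg. Loose on the bench. Origin: centre of its underside; z up. Belongs in the wide oblong recess.
- bezel_block: Bezel block: narrow steel bar, 26 mm (its x) by 84 mm (its y) by 32 mm high, with a row of five round holes of graded size in its top. About 0.45 kg. Loose on the bench. Origin: centre of its underside; z up. Belongs in the narrow oblong recess.
- plain_steel: Smooth steel cube, 46 mm edge, without hollows: not part of the set, to be left where it is. Loose. Origin: centre of its underside; z up.
- plain_wood: Smooth pale hardwood block, 44 mm (its x) by 72 mm (its y) by 40 mm high, without grooves: not part of the set, to be left where it is. Loose. Origin: centre of its underside; z up.
- insert_square: Fixed rectangular plywood insert, 90 x 112 mm, 12 mm high, one of four that fill a dark wooden tray two by two in any order. It has a square, 62 x 62 mm recess, 8 mm deep, grey felt on its floor, central in its top. Origin: centre of its underside, 5 mm above the bench; z up, y along its 112 mm side; the recess floor is 4 mm above the origin (9 mm above the bench) and its rim 12 mm; the tray's rim stands 18 mm above the bench. For the doming block.
- insert_round: Fixed rectangular plywood insert, 90 x 112 mm, 12 mm high, one of four that fill a dark wooden tray two by two in any order. It has a round, 70 mm diameter recess, 8 mm deep, grey felt on its floor, central in its top. Origin: centre of its underside, 5 mm above the bench; z up, y along its 112 mm side; the recess floor is 4 mm above the origin (9 mm above the bench) and its rim 12 mm; the tray's rim stands 18 mm above the bench. For the disc cutter.
- insert_wide: Fixed rectangular plywood insert, 90 x 112 mm, 12 mm high, one of four that fill a dark wooden tray two by two in any order. It has a wide oblong, 60 mm (x) by 88 mm (y) recess, 8 mm deep, grey felt on its floor, central in its top. Origin: centre of its underside, 5 mm above the bench; z up, y along its 112 mm side; the recess floor is 4 mm above the origin (9 mm above the bench) and its rim 12 mm; the tray's rim stands 18 mm above the bench. For the grooved forming block.
- insert_narrow: Fixed rectangular plywood insert, 90 x 112 mm, 12 mm high, one of four that fill a dark wooden tray two by two in any order. It has a narrow oblong, 42 mm (x) by 100 mm (y) recess, 8 mm deep, grey felt on its floor, central in its top. Origin: centre of its underside, 5 mm above the bench; z up, y along its 112 mm side; the recess floor is 4 mm above the origin (9 mm above the bench) and its rim 12 mm; the tray's rim stands 18 mm above the bench. For the bezel block.

How it is judged (in metres and radians):
At the end, for the whole second after the job is handed in: Each forming block in its own recess: centre within 13.5 mm of the recess centre from above, underside under 2.5 mm above the recess floor, upright within 0.06 rad, at rest; the smooth steel cube and smooth wooden block within 20 mm of where they started (horizontal distance between doming_block and insert_square below 0.0135 m and z of doming_block in the frame of insert_square below 0.0065 m and angle between each of doming_block, disc_cutter, grooved_block, bezel_block's own z axis and vertical below 0.06 rad and linear speed of each of doming_block, disc_cutter, grooved_block, bezel_block below 0.01 m/s and horizontal distance between disc_cutter and insert_round below 0.0135 m and z of disc_cutter in the frame of insert_round below 0.0065 m and horizontal distance between grooved_block and insert_wide below 0.0135 m and z of grooved_block in the frame of insert_wide below 0.0065 m and horizontal distance between bezel_block and insert_narrow below 0.0135 m and z of bezel_block in the frame of insert_narrow below 0.0065 m and distance of each of plain_steel, plain_wood from where it was at the start of the episode below 0.02 m); the robot touches nothing.
It fails at once if the smooth steel cube is moved more than 20 mm (distance of plain_steel from where it was at the start of the episode above 0.02 m).
It fails at once if the smooth wooden block is moved more than 20 mm (distance of plain_wood from where it was at the start of the episode above 0.02 m).
It also fails if it takes over 115 s, if anything falls off the work surface, if the arm or the gripper's body presses on something with over 40 N, if the wrist force passes 120 N, or if a joint passes its speed limit or range.

## Working session

There is one attempt and no reset: what is moved stays moved. The work goes in short steps, Python scripts to look and compute and a tool call to move; the robot and the scene stay as the last step left them, time stands still between calls to the robot, and variables do not carry over. Pictures are saved under pics/ and viewed, at most 14 in all, crops included, and the job is handed in when it is done.

Besides the shell and the picture viewer there is one more tool, called after ">>>" as name(argument=value, ...), one argument or row to a line, values as JSON. arm_command: Moves the arm, as the interface text tells. Its arguments: {"type":"object","properties":{"motion":{"type":"array"}},"required":["motion"]}

```bash
mkdir -p pics
python3 - <<'E'
from station import *
import cv2,numpy as np
for n in("top","side"):
    im=capture(n); cv2.imwrite(f"pics/{n}0.png",im[:,:,::-1])
    m=camera_model(n); R=np.array(m["R"]);print(n,m["fx"],m["cx"],m["cy"],(-R.T@m["t"]).round(3),R.round(3).tolist())
    for t in "doming_block disc_cutter grooved_block bezel_block plain_steel plain_wood insert_square insert_round insert_wide insert_narrow".split():
        print(t,[(round(d["p"],2),np.round(d["location"]).tolist()) for d in find_in(t,n)[:3]])
s=sense();print(s["time_s"],s["tcp_pos"],s["ee_rot"])
E
```

```text
top 498.4740712358139 326.41653779969903 192.89632473407332 [0.316 0.012 1.474] [[0.003, -1.0, 0.016], [-0.992, -0.005, -0.126], [0.126, -0.015, -0.992]]
doming_block [(0.71, [186.0, 337.0]), (0.61, [152.0, 229.0])]
disc_cutter [(0.85, [211.0, 187.0])]
grooved_block [(0.94, [153.0, 228.0])]
bezel_block [(0.64, [159.0, 415.0]), (0.48, [184.0, 336.0])]
plain_steel [(0.8, [205.0, 419.0])]
plain_wood [(0.88, [240.0, 223.0])]
insert_square [(0.68, [188.0, 339.0])]
insert_round [(0.84, [159.0, 341.0])]
insert_wide [(0.64, [179.0, 296.0])]
insert_narrow [(0.85, [148.0, 304.0])]
side 469.814718793961 315.13491974159814 207.19491145873172 [0.122 1.009 0.844] [[-0.941, -0.337, -0.021], [-0.183, 0.563, -0.806], [0.283, -0.755, -0.592]]
doming_block [(0.51, [170.0, 384.0]), (0.37, [166.0, 312.0])]
disc_cutter [(0.63, [324.0, 276.0])]
grooved_block [(0.91, [272.0, 238.0])]
bezel_block [(0.44, [165.0, 314.0])]
plain_steel [(0.63, [168.0, 351.0])]
plain_wood [(0.88, [296.0, 328.0])]
insert_square [(0.92, [207.0, 313.0])]
insert_round [(0.89, [196.0, 293.0])]
insert_wide [(0.61, [230.0, 290.0])]
insert_narrow [(0.75, [219.0, 267.0])]
1.1 [ 0.22650773 -0.58249331  0.23054155] [[-9.32028790e-01 -3.62384236e-01  4.12173317e-06]
 [-3.62384236e-01  9.32028790e-01 -2.15078918e-06]
 [-3.06216188e-06 -3.49824856e-06 -1.00000000e+00]]
```

View pics/top0.png

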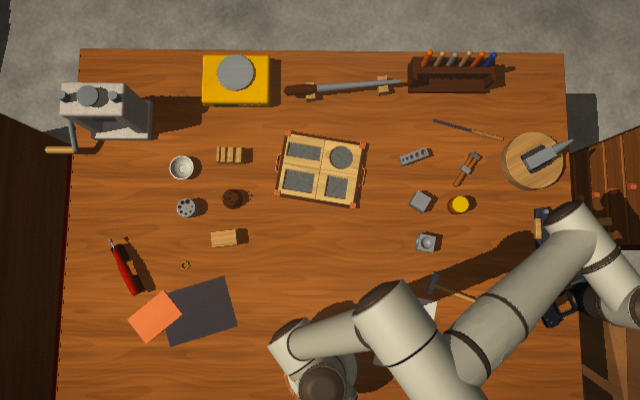

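View pics/side0.png

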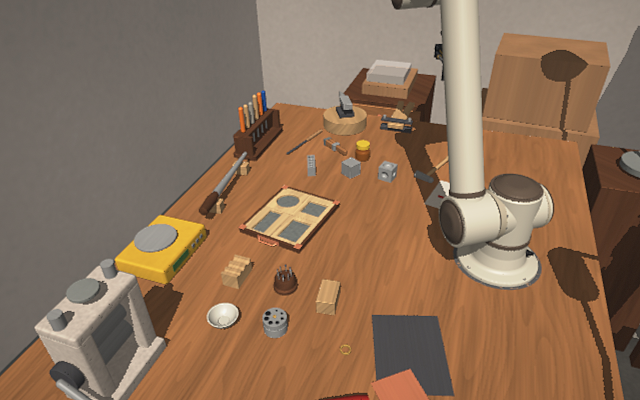

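The top view shows the bezel at (157,415), plain steel at (201,420), doming at (242,426), disc cutter at (207,186), grooved at (154,230) and plain wood at (238,224). The tray is around (170,322). I'll magnify it to get outlines.

Run:
```python
import cv2
im=cv2.imread("pics/top0.png")
for n,x0 in(("L",170),("R",270)):
    c=cv2.resize(im[130:255,x0:x0+180],None,fx=4.4,fy=4.4,interpolation=cv2.INTER_CUBIC)
    for i in range(0,180,20): cv2.putText(c,str(x0+i),(int(i*4.4),10),0,.35,(255,255,255));cv2.line(c,(int(i*4.4),12),(int(i*4.4),18),(255,255,255))
    for i in range(0,125,20): cv2.putText(c,str(130+i),(0,int(i*4.4)+4),0,.35,(255,255,255))
    cv2.imwrite(f"pics/c{n}.png",c)
```

```text
(no output)
```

View pics/cL.png

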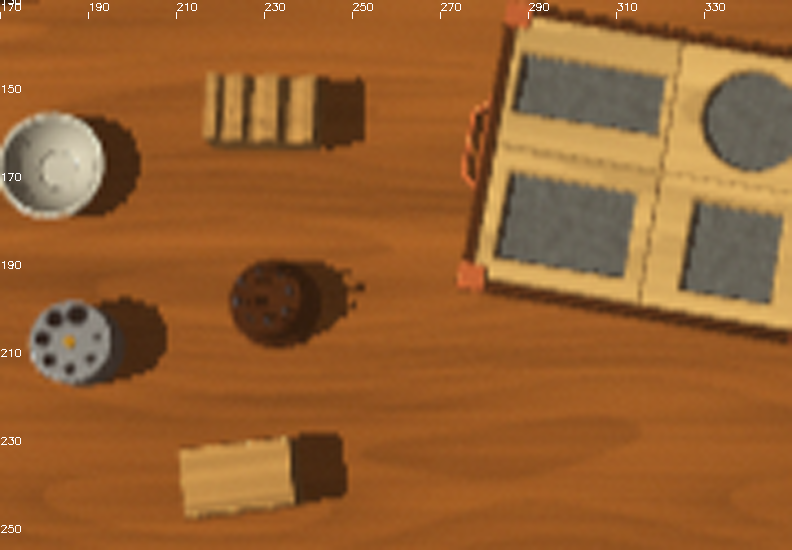

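View pics/cR.png

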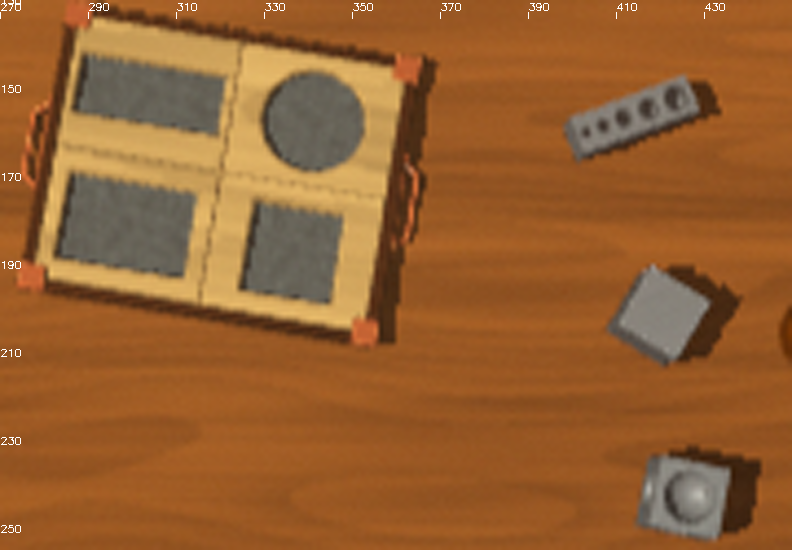

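Outlines read in the crops:
- **Tray:** narrow is top left, round top right, wide bottom left and square bottom right, tilted about 9°.
- **Blocks:** doming tilted about 10°, bezel about −21°, grooved about 0°.

Next I'll fit poses and overlay the models to check.

```bash
cat > h.py <<'E'
import numpy as np,cv2,json
from station import *
from scipy.optimize import least_squares
def cam(n):
    m=camera_model(n);return np.array([[m["fx"],0,m["cx"]],[0,m["fy"],m["cy"]],[0,0,1]]),np.array(m["R"]),np.array(m["t"])
def proj(X,n="top"):
    K,R,t=cam(n);p=(K@(R@np.atleast_2d(X).T+t[:,None])).T;return p[:,:2]/p[:,2:]
def ray(u,v,z,n="top"):
    K,R,t=cam(n);c=-R.T@t;d=R.T@np.linalg.solve(K,[u,v,1]);return c+d*(z-c[2])/d[2]
def go(xyz,yaw=None,step=45):
    """rows to reach TCP xyz with tool y axis at yaw deg (mod 180): rotation first, then shift in the new tool axes"""
    s=sense();R=np.array(s["ee_rot"]);p=np.array(s["tcp_pos"])
    cur=np.degrees(np.arctan2(R[1,1],R[0,1]))
    d=0 if yaw is None else (yaw-cur+90)%180-90
    a=np.radians(cur+d);y=np.array([np.cos(a),np.sin(a),0]);z=np.array([0,0,-1]);x=np.cross(y,z)
    D=(np.array(xyz)-p)*1000;print("pos",p.round(4),"yaw",cur.round(1),"turn rz total",(-np.radians(d)).round(3),"then shift",(np.array([x,y,z])@D).round(1),"rows",np.linalg.norm(D)/step)
E
python3 - <<'E'
from h import *
L=lambda a,x0:np.array(a)/4.4+[x0,130]
W=lambda p,z:np.array([ray(*q,z) for q in p])
# tray: centre, yaw; insert y axis along image horizontal
sq=L([(254,199),(345,212),(330,304),(240,290)],270);wd=L([(68,172),(196,192),(183,277),(54,256)],270);nr=L([(84,54),(226,77),(218,135),(74,111)],270);rd=L([(313,121)],270)
cen={k:W(v,.017).mean(0)[:2] for k,v in dict(square=sq,wide=wd,narrow=nr,round=rd).items()}
lay=dict(narrow=(45,56),round=(45,-56),wide=(-45,56),square=(-45,-56))
rot=lambda a:np.array([[np.cos(a),-np.sin(a)],[np.sin(a),np.cos(a)]])
f=lambda p:np.concatenate([p[:2]+rot(p[2])@(np.array(lay[k])/1000)-cen[k] for k in lay])
r=least_squares(f,[.4,0,0]);p=r.x;print("tray",p[:2],np.degrees(p[2]),(r.fun*1000).round(1))
P={k:[*(p[:2]+rot(p[2])@(np.array(lay[k])/1000)),np.degrees(p[2])] for k in lay}
dirn=lambda a,b,x0,z:(lambda w:np.degrees(np.arctan2(*(w[1]-w[0])[1::-1])))(W(L([a,b],x0),z))
P["grooved"]=[*W(L([(262,109)],170),.04)[0,:2],dirn((317,75),(207,73),170,.04)]
P["disc"]=[*W(L([(70,342)],170),.04)[0,:2],0]
P["doming"]=[*W(L([(690,496)],270),.046)[0,:2],dirn((732,467),(660,455),270,.046)]
P["bezel"]=[*W(L([(630,116)],270),.032)[0,:2],dirn((675,98),(586,132),270,.032)]
for k in("grooved","doming","bezel"):P[k][2]-=90
json.dump(P,open("P.json","w"))
for k,v in P.items():print(k,np.round(v,4))
im=cv2.imread("pics/top0.png");S=4.4
dims=dict(grooved=(44,72,.04),doming=(46,46,.046),bezel=(26,84,.032),square=(62,62,.017),wide=(60,88,.017),narrow=(42,100,.017),round=(70,70,.017),disc=(54,54,.04))
for n,x0 in(("L",170),("R",270)):
    c=cv2.resize(im[130:255,x0:x0+180],None,fx=S,fy=S,interpolation=cv2.INTER_CUBIC)
    for k,(a,b,z) in dims.items():
        th=np.linspace(0,2*np.pi,30);q=np.c_[np.cos(th),np.sin(th)]*a/2000 if k in("disc","round") else np.array([(a,b),(-a,b),(-a,-b),(a,-b)])/2000
        for zz,col in(((z,(0,255,0)),(0 if z>.02 else .009,(255,255,0)))):
            X=np.c_[P[k][:2]+q@rot(np.radians(P[k][2])).T,np.full(len(q),zz)]
            cv2.polylines(c,[((proj(X)-[x0,130])*S).astype(int)],True,col,1)
    cv2.imwrite(f"pics/o{n}.png",c)
E
```

```text
tray [0.572472   0.00873313] -9.260834776602636 [ 0.1  0.5 -0.2  0.   0.2 -1.1 -0.1  0.5]
narrow [ 0.6259  0.0568 -9.2608]
round [ 0.6079 -0.0538 -9.2608]
wide [ 0.5371  0.0712 -9.2608]
square [ 0.519  -0.0393 -9.2608]
grooved [ 0.6094  0.2733 -0.6654]
disc [0.4535 0.3941 0.    ]
doming [ 0.3558 -0.2977 -9.2122]
bezel [ 0.6099 -0.266  21.3809]
```

View pics/oL.png

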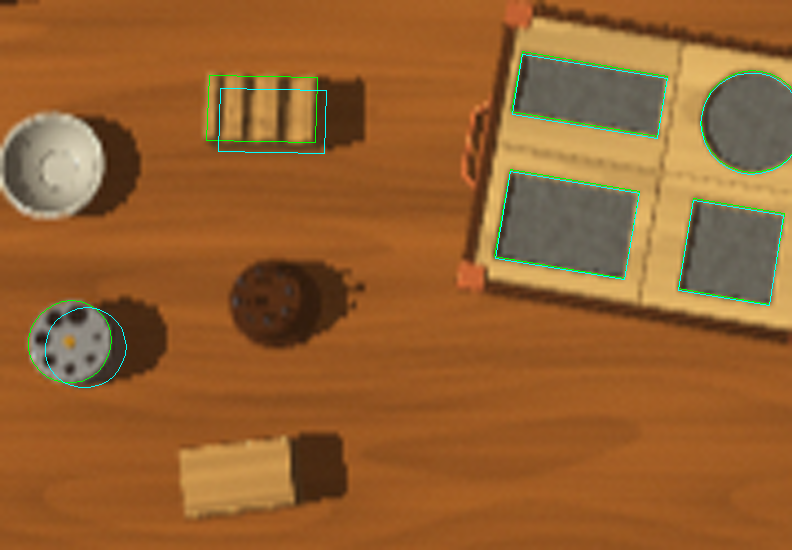

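View pics/oR.png

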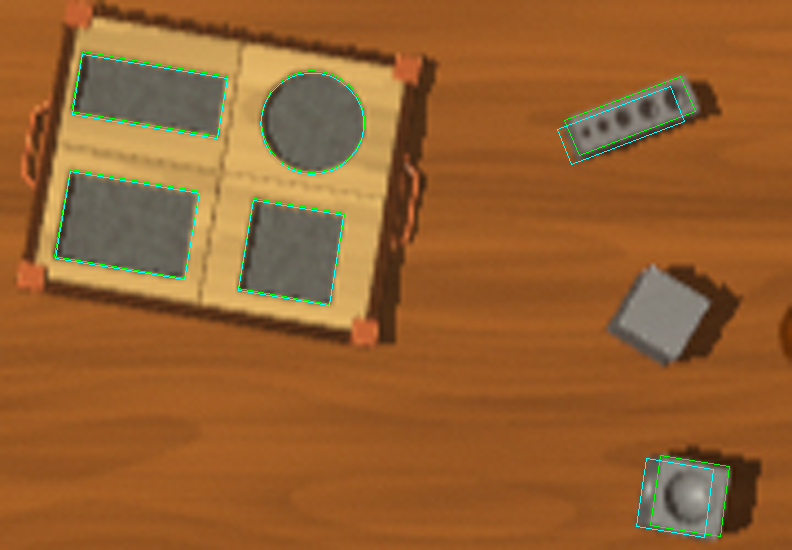

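```bash
python3 -c "
from h import *
go([.3558,-.2977,.10],80.8)"
```

```text
pos [ 0.2265 -0.5825  0.2305] yaw 111.2 turn rz total 0.531 then shift [-82.1 301.8 130.5] rows 7.531491752583448
```

>>> arm_command(
  motion=[
    [87,0,0,0,0,0,0.133],
    [87,0,0,0,0,0,0.133],
    [87,0,0,0,0,0,0.133],
    [87,0,0,0,0,0,0.132],
  ],
)

```text
time_s: 1.5
tcp_pos: [0.2265, -0.5825, 0.2305]
ee_rot: [[-0.986, 0.165, -0.0], [0.165, 0.986, -0.0], [0.0, -0.0, -1.0]]
wrist_force: [0.3, 0.5, -0.1]
gripper_width: 1.006
gripper_force: 0.0
```

>>> arm_command(
  motion=[
    [87,-11,40,15,0,0,0],
    [87,-11,40,15,0,0,0],
    [87,-11,40,15,0,0,0],
    [87,-11,40,15,0,0,0],
    [87,-11,40,15,0,0,0],
    [87,-11,40,15,0,0,0],
    [87,-11,40,15,0,0,0],
    [87,-5,22,25,0,0,0],
  ],
)

```text
time_s: 2.3
tcp_pos: [0.3577, -0.2959, 0.1015]
ee_rot: [[-0.988, 0.157, 0.004], [0.157, 0.988, -0.002], [-0.004, -0.001, -1.0]]
wrist_force: [-0.0, -0.3, 0.3]
gripper_width: 1.002
gripper_force: 0.0
```

```bash
python3 -c "
from h import *
go([.3558,-.2977,.028],80.8)
cv2.imwrite('pics/a.png',capture('top')[:,:,::-1])"
```

```text
pos [ 0.3577 -0.2959  0.1015] yaw 81.0 turn rz total 0.003 then shift [ 1.5 -2.1 73.5] rows 1.6337907182909004
```

>>> arm_command(
  motion=[
    [87,0,0,25,0,0,0],
    [87,0,0,25,0,0,0],
    [87,0,0,22,0,0,0],
    [87,0,0,0,0,0,0],
  ],
)

```text
time_s: 2.75
tcp_pos: [0.3538, -0.2968, 0.0265]
ee_rot: [[-0.987, 0.16, -0.006], [0.16, 0.987, 0.002], [0.006, 0.001, -1.0]]
wrist_force: [-0.8, -1.0, -0.1]
gripper_width: 1.003
gripper_force: 0.0
```

```bash
python3 -c "
from h import *
go([.3558,-.2977,.028],80.8)"
```

```text
pos [ 0.3538 -0.2968  0.0265] yaw 80.8 turn rz total -0.0 then shift [-2.1 -0.6 -1.5] rows 0.05893039573351254
```

Good. Close and lift.

>>> arm_command(
  motion=[
    [40,-2,0,0,0,0,0],
    [40,0,0,0,0,0,0],
    [40,0,0,0,0,0,0],
    [40,0,0,0,0,0,0],
    [40,0,0,0,0,0,0],
    [40,0,0,0,0,0,0],
    [40,0,0,0,0,0,0],
  ],
)

```text
time_s: 3.45
tcp_pos: [0.3577, -0.2979, 0.0288]
ee_rot: [[-0.987, 0.159, 0.0], [0.159, 0.987, -0.0], [-0.0, -0.0, -1.0]]
wrist_force: [-0.1, 0.0, 2.5]
gripper_width: 0.529
gripper_force: 29.6
```

>>> arm_command(
  motion=[
    [40,0,0,-10,0,0,0],
    [40,0,0,-30,0,0,0],
    [40,0,0,-30,0,0,0],
    [40,0,0,0,0,0,0],
  ],
)

```text
time_s: 3.85
tcp_pos: [0.3598, -0.2987, 0.102]
ee_rot: [[-0.987, 0.159, 0.007], [0.159, 0.987, -0.003], [-0.008, -0.002, -1.0]]
wrist_force: [1.4, -0.9, -5.3]
gripper_width: 0.529
gripper_force: 29.6
```

```bash
python3 -c "
from h import *
go([.519,-.0393,.09],80.7)"
```

```text
pos [ 0.3598 -0.2987  0.102 ] yaw 80.9 turn rz total 0.003 then shift [-115.2  281.7   12. ] rows 6.768680087977154
```

>>> arm_command(
  motion=[
    [40,-8,20,0,0,0,0],
    [40,-17,40,0,0,0,0],
    [40,-17,40,0,0,0,0],
    [40,-17,40,0,0,0,0],
    [40,-17,40,0,0,0,0],
    [40,-17,40,0,0,0,0],
    [40,-17,40,0,0,0,0],
    [40,-8,21,0,0,0,0],
  ],
)

```text
time_s: 4.65
tcp_pos: [0.5197, -0.0364, 0.0971]
ee_rot: [[-0.988, 0.157, -0.001], [0.157, 0.988, 0.0], [0.001, 0.0, -1.0]]
wrist_force: [0.1, -0.0, -4.7]
gripper_width: 0.533
gripper_force: 29.6
```

>>> arm_command(
  motion=[
    [40,0,0,0,0,0,0],
    [40,0,0,0,0,0,0],
    [40,0,0,0,0,0,0],
  ],
)

```text
time_s: 4.95
tcp_pos: [0.5172, -0.0399, 0.0974]
ee_rot: [[-0.987, 0.161, -0.003], [0.161, 0.987, -0.0], [0.003, -0.001, -1.0]]
wrist_force: [0.4, 0.0, -4.9]
gripper_width: 0.528
gripper_force: 29.6
```

```bash
python3 -c "
from h import *
go([.521,-.0395,.038],80.7)"
```

```text
pos [ 0.5172 -0.0399  0.0974] yaw 80.8 turn rz total 0.001 then shift [-3.7  1.  59.4] rows 1.3230152109719309
```

>>> arm_command(
  motion=[
    [40,-3,1,20,0,0,0],
    [40,0,0,20,0,0,0],
    [40,0,0,10,0,0,0],
    [40,0,0,6,0,0,0],
    [40,0,0,3,0,0,0],
    [40,0,0,0,0,0,0],
    [40,0,0,0,0,0,0],
  ],
)

```text
time_s: 5.65
tcp_pos: [0.5226, -0.0386, 0.0402]
ee_rot: [[-0.987, 0.159, 0.001], [0.159, 0.987, 0.0], [-0.001, 0.0, -1.0]]
wrist_force: [0.6, -0.4, -5.2]
gripper_width: 0.53
gripper_force: 29.6
```

>>> arm_command(
  motion=[
    [40,0,0,2,0,0,0],
    [40,0,0,0,0,0,0],
    [40,0,0,1,0,0,0],
    [40,0,0,0,0,0,0],
  ],
)

```text
time_s: 6.05
tcp_pos: [0.5225, -0.0385, 0.0379]
ee_rot: [[-0.987, 0.159, 0.001], [0.159, 0.987, -0.0], [-0.001, 0.0, -1.0]]
wrist_force: [-2.9, 1.5, 4.8]
gripper_width: 0.531
gripper_force: 29.7
```

Contact. Release to a modest opening, then retreat.

>>> arm_command(
  motion=[
    [70,0,0,0,0,0,0],
    [70,0,0,0,0,0,0],
    [70,0,0,0,0,0,0],
    [70,0,0,-10,0,0,0],
    [70,0,0,-35,0,0,0],
    [70,0,0,-35,0,0,0],
    [70,0,0,0,0,0,0],
  ],
)

```text
time_s: 6.75
tcp_pos: [0.5258, -0.0383, 0.1221]
ee_rot: [[-0.987, 0.158, 0.011], [0.158, 0.987, 0.001], [-0.011, 0.003, -1.0]]
wrist_force: [0.7, 0.2, 0.2]
gripper_width: 0.801
gripper_force: 0.0
```

```bash
python3 -c "
from h import *
go([.6105,-.267,.10],21.4)"
```

```text
pos [ 0.5258 -0.0383  0.1221] yaw 80.9 turn rz total 1.038 then shift [-243.9   -4.6   22.1] rows 5.44244541336989
```

>>> arm_command(
  motion=[
    [70,0,0,0,0,0,0.13],
    [70,0,0,0,0,0,0.13],
    [70,0,0,0,0,0,0.13],
    [70,0,0,0,0,0,0.13],
    [70,0,0,0,0,0,0.13],
    [70,0,0,0,0,0,0.13],
    [70,0,0,0,0,0,0.13],
    [70,0,0,0,0,0,0.13],
  ],
)

```text
time_s: 7.55
tcp_pos: [0.522, -0.0387, 0.1167]
ee_rot: [[-0.357, 0.934, 0.0], [0.934, 0.357, 0.0], [-0.0, 0.0, -1.0]]
wrist_force: [0.1, 0.1, -0.1]
gripper_width: 0.803
gripper_force: 0.0
```

>>> arm_command(
  motion=[
    [70,-40,0,0,0,0,0],
    [70,-40,0,0,0,0,0],
    [70,-40,0,4,0,0,0],
    [70,-40,0,4,0,0,0],
    [70,-40,-2,6,0,0,0],
    [70,-40,-2,6,0,0,0],
    [70,-4,0,0,0,0,0],
    [70,0,0,0,0,0,0],
  ],
)

```text
time_s: 8.35
tcp_pos: [0.6062, -0.2686, 0.0958]
ee_rot: [[-0.36, 0.933, -0.001], [0.933, 0.36, 0.0], [0.001, -0.001, -1.0]]
wrist_force: [-0.5, -1.0, -1.2]
gripper_width: 0.802
gripper_force: 0.0
```

```bash
python3 -c "
from h import *
go([.6105,-.267,.019],21.4)
im=capture('top');cv2.imwrite('pics/b.png',cv2.resize(im[120:270,250:470],None,fx=3.6,fy=3.6,interpolation=cv2.INTER_CUBIC)[:,:,::-1])"
```

```text
pos [ 0.6062 -0.2686  0.0958] yaw 21.1 turn rz total -0.005 then shift [-0.1  4.5 76.8] rows 1.7087899364771129
```

View pics/b.png

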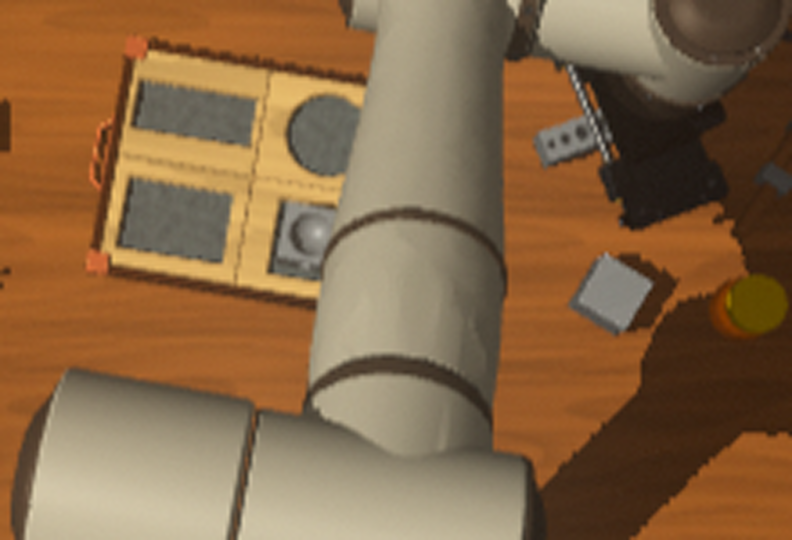

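The doming block now sits in the square recess at (235,310) in the crop, and the gripper is over the bezel block. Next I descend, close and lift.

>>> arm_command(
  motion=[
    [70,0,4,25,0,0,0],
    [70,0,0,25,0,0,0],
    [70,0,0,20,0,0,0],
    [70,0,0,5,0,0,0],
    [70,0,0,0,0,0,0],
    [70,0,0,0,0,0,0],
  ],
)

```text
time_s: 9.0
tcp_pos: [0.6114, -0.2656, 0.0231]
ee_rot: [[-0.363, 0.932, 0.002], [0.932, 0.363, -0.001], [-0.002, 0.002, -1.0]]
wrist_force: [0.3, 0.5, 0.1]
gripper_width: 0.806
gripper_force: 0.0
```

>>> arm_command(
  motion=[
    [20,0,0,0,0,0,0],
    [20,0,0,0,0,0,0],
    [20,0,0,0,0,0,0],
    [20,0,0,0,0,0,0],
    [20,0,0,0,0,0,0],
    [20,0,0,0,0,0,0],
    [20,0,0,0,0,0,0],
    [20,0,0,0,0,0,0],
  ],
)

```text
time_s: 9.8
tcp_pos: [0.6107, -0.2662, 0.0216]
ee_rot: [[-0.362, 0.932, 0.001], [0.932, 0.362, -0.0], [-0.0, 0.0, -1.0]]
wrist_force: [1.1, 0.5, -0.0]
gripper_width: 0.297
gripper_force: 30.0
```

>>> arm_command(
  motion=[
    [20,0,0,-10,0,0,0],
    [20,0,0,-30,0,0,0],
    [20,0,0,-30,0,0,0],
    [20,0,0,0,0,0,0],
    [20,0,0,0,0,0,0],
  ],
)

```text
time_s: 10.3
tcp_pos: [0.6098, -0.2658, 0.0916]
ee_rot: [[-0.361, 0.932, -0.0], [0.932, 0.361, 0.001], [0.001, 0.0, -1.0]]
wrist_force: [-0.6, 0.1, -4.3]
gripper_width: 0.295
gripper_force: 30.0
```

```bash
python3 -c "
from h import *
go([.6259,.0568,.09],-9.3)"
```

```text
pos [ 0.6098 -0.2658  0.0916] yaw 21.2 turn rz total 0.532 then shift [320.9 -36.3   1.6] rows 7.177448817498406
```

>>> arm_command(
  motion=[
    [20,0,0,-5,0,0,0.133],
    [20,0,0,0,0,0,0.133],
    [20,0,0,0,0,0,0.133],
    [20,0,0,0,0,0,0.133],
    [20,0,0,0,0,0,0],
  ],
)

```text
time_s: 10.8
tcp_pos: [0.6074, -0.2726, 0.0938]
ee_rot: [[0.15, 0.989, -0.002], [0.989, -0.15, 0.015], [0.015, -0.004, -1.0]]
wrist_force: [-0.1, -0.8, -3.7]
gripper_width: 0.296
gripper_force: 30.0
```

>>> arm_command(
  motion=[
    [20,25,-3,0,0,0,0],
    [20,43,-5,0,0,0,0],
    [20,43,-5,0,0,0,0],
    [20,43,-5,0,0,0,0],
    [20,43,-5,0,0,0,0],
    [20,43,-5,0,0,0,0],
    [20,43,-5,0,0,0,0],
    [20,38,-3,0,0,0,0],
  ],
)

```text
time_s: 11.6
tcp_pos: [0.5852, -0.0373, 0.1043]
ee_rot: [[-0.01, 1.0, 0.024], [0.981, 0.006, 0.194], [0.194, 0.025, -0.981]]
wrist_force: [-0.0, 0.9, -3.8]
gripper_width: 0.296
gripper_force: 30.0
```

>>> arm_command(
  motion=[
    [20,0,0,0,0,0,0],
    [20,0,0,0,0,0,0],
    [20,0,0,0,0,0,0],
  ],
)

```text
time_s: 11.9
tcp_pos: [0.5863, -0.0399, 0.1046]
ee_rot: [[-0.009, 1.0, 0.025], [0.981, 0.004, 0.192], [0.192, 0.026, -0.981]]
wrist_force: [0.1, 0.9, -4.2]
gripper_width: 0.299
gripper_force: 30.0
```

```bash
python3 -c "
from h import *
go([.6259,.0568,.031],-9.3)
im=capture('top');im2=capture('side')
cv2.imwrite('pics/c.png',np.vstack([cv2.resize(im[120:220,250:390],None,fx=3,fy=3),cv2.resize(im2[120:220,230:370],None,fx=3,fy=3)])[:,:,::-1])"
```

```text
pos [ 0.5863 -0.0399  0.1046] yaw 0.2 turn rz total 0.166 then shift [101.8  23.4  73.6] rows 2.840015555636448
```

View pics/c.png

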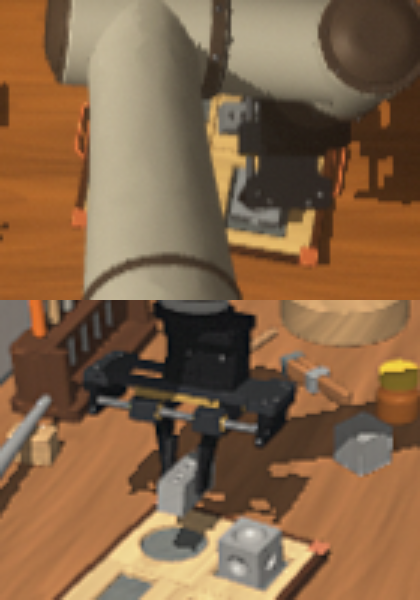

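The tool tilted 11° and stopped short with the bezel still held, so a joint limit is likely. I'll check the joints.

```bash
python3 -c "
from h import *
s=sense();print(np.round(s['joints'],1),s['time_s'])"
```

```text
[   5.8   25.4   -9.6  -13.6  -53.1 -177.4] 12.0
```

```bash
cat >> h.py <<'E'
from scipy.spatial.transform import Rotation as Ro
def go2(xyz,yaw,near=None):
    """full rotation vector to vertical at exact yaw (deg), then shift in new axes; warns of j6"""
    s=sense();R=np.array(s["ee_rot"]);p=np.array(s["tcp_pos"]);a=np.radians(yaw)
    y=np.array([np.cos(a),np.sin(a),0]);z=np.array([0,0,-1.]);x=np.cross(y,z);T=np.c_[x,y,z]
    rv=Ro.from_matrix(R.T@T).as_rotvec();j6=yaw-np.degrees(np.arctan2(xyz[1],xyz[0]))-180
    print("pos",p.round(4),"rotvec",rv.round(3),"rows",np.linalg.norm(rv)/.14,"shift",(T.T@(np.array(xyz)-p)*1000).round(1),"j6 end",j6.round(),"now",np.round(s["joints"],1))
E
python3 -c "
from h import *
go2([.5863,-.0399,.115],25)"
```

```text
pos [ 0.5865 -0.0403  0.1046] rotvec [ 0.068 -0.185 -0.43 ] rows 3.374042341539907 shift [  0.4   0.  -10.4] j6 end -151.0 now [   5.8   25.4   -9.6  -13.6  -53.1 -177.4]
```

>>> arm_command(
  motion=[
    [20,0,0,-5,0.017,-0.046,-0.108],
    [20,0,0,-5,0.017,-0.046,-0.108],
    [20,0,0,0,0.017,-0.046,-0.107],
    [20,0,0,0,0.017,-0.047,-0.107],
    [20,0,0,0,0,0,0],
    [20,0,0,0,0,0,0],
  ],
)

```text
time_s: 12.6
tcp_pos: [0.5863, -0.0415, 0.1147]
ee_rot: [[-0.421, 0.907, 0.0], [0.907, 0.421, 0.001], [0.001, 0.001, -1.0]]
wrist_force: [-0.8, 0.3, -3.1]
gripper_width: 0.289
gripper_force: 30.0
```

```bash
python3 -c "
from h import *
go2([.6259,.0568,.10],90)"
```

```text
pos [ 0.5863 -0.0415  0.1147] rotvec [ 1.000e-03 -0.000e+00 -1.136e+00] rows 8.113487005194306 shift [-39.6  98.3  14.7] j6 end -95.0 now [ 1.170e+01  2.450e+01 -1.380e+01 -1.000e-01 -5.170e+01 -1.667e+02]
```

>>> arm_command(
  motion=[
    [20,0,0,0,0,0,-0.145],
    [20,0,0,0,0,0,-0.145],
    [20,0,0,0,0,0,-0.145],
    [20,0,0,0,0,0,-0.145],
    [20,0,0,0,0,0,-0.145],
    [20,0,0,0,0,0,-0.145],
    [20,0,0,0,0,0,-0.145],
    [20,0,0,0,0,0,-0.145],
  ],
)

```text
time_s: 13.4
tcp_pos: [0.5867, -0.0421, 0.115]
ee_rot: [[-1.0, -0.029, 0.001], [-0.029, 1.0, 0.001], [-0.001, 0.001, -1.0]]
wrist_force: [0.9, 0.7, -3.7]
gripper_width: 0.297
gripper_force: 30.0
```

>>> arm_command(
  motion=[
    [20,0,0,0,0,0,-0.145],
    [20,0,0,0,0,0,-0.145],
    [20,0,0,0,0,0,-0.145],
    [20,0,0,0,0,0,-0.145],
    [20,0,0,0,0,0,-0.145],
    [20,0,0,0,0,0,-0.145],
    [20,0,0,0,0,0,-0.145],
    [20,0,0,0,0,0,-0.145],
  ],
)

```text
time_s: 14.2
tcp_pos: [0.5867, -0.0421, 0.115]
ee_rot: [[-0.372, -0.928, 0.001], [-0.928, 0.372, 0.001], [-0.001, -0.001, -1.0]]
wrist_force: [-0.3, -0.1, -4.2]
gripper_width: 0.295
gripper_force: 30.0
```

>>> arm_command(
  motion=[
    [20,0,0,0,0,0,-0.113],
    [20,0,0,0,0,0,-0.112],
    [20,0,0,0,0,0,0],
    [20,0,0,0,0,0,0],
  ],
)

```text
time_s: 14.6
tcp_pos: [0.5866, -0.0419, 0.115]
ee_rot: [[-0.163, -0.987, 0.001], [-0.987, 0.163, 0.0], [-0.001, -0.001, -1.0]]
wrist_force: [1.2, -0.4, -3.3]
gripper_width: 0.298
gripper_force: 30.0
```

```bash
python3 -c "
from h import *
go2([.6265,.0575,.08],170.7)"
```

```text
pos [ 0.5866 -0.0419  0.115 ] rotvec [-0.001  0.001 -0.001] rows 0.012150664196053276 shift [-104.5  -23.3   35. ] j6 end -15.0 now [ 11.7  24.5 -13.7  -0.  -51.7 -21. ]
```

>>> arm_command(
  motion=[
    [20,-25,-6,0,0,0,0],
    [20,-35,-8,0,0,0,0],
    [20,-30,-6,10,0,0,0],
    [20,-14,-3,20,0,0,0],
    [20,0,0,5,0,0,0],
    [20,0,0,0,0,0,0],
    [20,0,0,0,0,0,0],
    [20,0,0,0,0,0,0],
  ],
)

```text
time_s: 15.4
tcp_pos: [0.6262, 0.0569, 0.081]
ee_rot: [[-0.16, -0.987, 0.003], [-0.987, 0.16, 0.0], [-0.001, -0.003, -1.0]]
wrist_force: [0.1, -0.8, -3.7]
gripper_width: 0.291
gripper_force: 30.0
```

```bash
python3 -c "
from h import *
go2([.6265,.0575,.031],170.7)"
```

```text
pos [0.6262 0.0569 0.081 ] rotvec [-0.003  0.001  0.002] rows 0.024479109797499465 shift [-0.6 -0.2 50. ] j6 end -15.0 now [ 19.9  30.1  -9.7   0.1 -50.  -29.2]
```

>>> arm_command(
  motion=[
    [20,0,0,20,0,0,0],
    [20,0,0,20,0,0,0],
    [20,0,0,6,0,0,0],
    [20,0,0,2,0,0,0],
    [20,0,0,1,0,0,0],
    [20,0,0,1,0,0,0],
    [20,0,0,0,0,0,0],
    [20,0,0,0,0,0,0],
  ],
)

```text
time_s: 16.2
tcp_pos: [0.6261, 0.0578, 0.0306]
ee_rot: [[-0.158, -0.987, 0.002], [-0.987, 0.158, 0.0], [-0.0, -0.002, -1.0]]
wrist_force: [1.4, -0.5, -2.9]
gripper_width: 0.293
gripper_force: 30.0
```

>>> arm_command(
  motion=[
    [50,0,0,0,0,0,0],
    [50,0,0,0,0,0,0],
    [50,0,0,0,0,0,0],
    [50,0,0,-10,0,0,0],
    [50,0,0,-35,0,0,0],
    [75,0,0,-35,0,0,-0.075],
    [75,0,0,0,0,0,-0.075],
    [75,0,0,0,0,0,0],
  ],
)

```text
time_s: 17.0
tcp_pos: [0.6265, 0.058, 0.1123]
ee_rot: [[-0.009, -1.0, 0.005], [-1.0, 0.009, 0.001], [-0.001, -0.005, -1.0]]
wrist_force: [-0.5, -0.2, -0.1]
gripper_width: 0.763
gripper_force: 0.0
```

```bash
python3 -c "
from h import *
go2([.610,.273,.10],179.3)"
```

```text
pos [0.6265 0.058  0.1123] rotvec [-0.005  0.001  0.003] rows 0.0425242645213061 shift [-214.8   19.1   12.3] j6 end -25.0 now [ 20.   28.1  -8.    0.  -53.7 -20.6]
```

>>> arm_command(
  motion=[
    [87,-35,3,0,0,0,0],
    [87,-40,4,0,0,0,0],
    [87,-40,4,0,0,0,0],
    [87,-40,4,6,0,0,0],
    [87,-40,3,6,0,0,0],
    [87,-20,1,0,0,0,0],
    [87,0,0,0,0,0,0],
    [87,0,0,0,0,0,0],
  ],
)

```text
time_s: 17.8
tcp_pos: [0.6082, 0.2725, 0.0975]
ee_rot: [[-0.009, -1.0, -0.0], [-1.0, 0.009, -0.001], [0.001, 0.0, -1.0]]
wrist_force: [-0.0, -0.2, -0.5]
gripper_width: 0.997
gripper_force: 0.0
```

```bash
python3 -c "
from h import *
go2([.610,.273,.022],179.3)
im=capture('top');im2=capture('side')
cv2.imwrite('pics/d.png',np.vstack([cv2.resize(im[120:220,170:390],None,fx=2.7,fy=2.7),cv2.resize(im2[180:290,200:420],None,fx=2.7,fy=2.7)])[:,:,::-1])"
```

```text
pos [0.6082 0.2725 0.0975] rotvec [ 0.    -0.001  0.003] rows 0.0217745578712068 shift [-0.5 -1.7 75.5] j6 end -25.0 now [ 38.   32.3  -2.8   0.1 -55.  -38.6]
```

View pics/d.png

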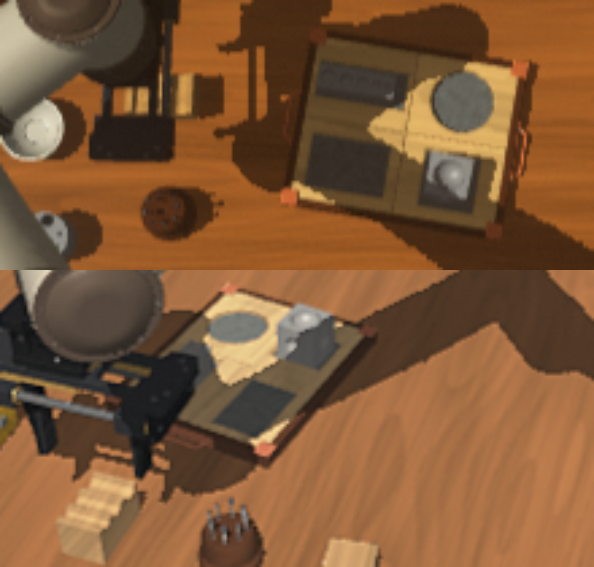

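Bezel (85,360) and doming (175,445) sit in their recesses, and the open fingers straddle the grooved block. I'll descend and grip it.

>>> arm_command(
  motion=[
    [87,0,-1,25,0,0,0],
    [87,0,0,25,0,0,0],
    [87,0,0,20,0,0,0],
    [87,0,0,5,0,0,0],
    [87,0,0,0,0,0,0],
    [87,0,0,0,0,0,0],
  ],
)

```text
time_s: 18.5
tcp_pos: [0.6107, 0.2727, 0.0243]
ee_rot: [[-0.01, -1.0, 0.003], [-1.0, 0.01, 0.001], [-0.001, -0.003, -1.0]]
wrist_force: [0.1, 0.9, 1.0]
gripper_width: 0.999
gripper_force: 0.0
```

>>> arm_command(
  motion=[
    [36,0,0,0,0,0,0],
    [36,0,0,0,0,0,0],
    [36,0,0,0,0,0,0],
    [36,0,0,0,0,0,0],
    [36,0,0,0,0,0,0],
    [36,0,0,0,0,0,0],
    [36,0,0,0,0,0,0],
    [36,0,0,0,0,0,0],
  ],
)

```text
time_s: 19.3
tcp_pos: [0.6099, 0.2729, 0.023]
ee_rot: [[-0.009, -1.0, 0.001], [-1.0, 0.009, -0.0], [0.0, -0.001, -1.0]]
wrist_force: [-0.8, 0.9, 0.8]
gripper_width: 0.505
gripper_force: 30.0
```

>>> arm_command(
  motion=[
    [36,0,0,-10,0,0,0],
    [36,0,0,-30,0,0,0],
    [36,0,0,-35,0,0,0.075],
    [36,0,0,0,0,0,0.075],
    [36,0,0,0,0,0,0],
    [36,0,0,0,0,0,0],
  ],
)

```text
time_s: 19.9
tcp_pos: [0.6089, 0.2724, 0.0975]
ee_rot: [[-0.157, -0.988, -0.0], [-0.988, 0.157, -0.001], [0.001, 0.0, -1.0]]
wrist_force: [-0.1, -0.1, -1.6]
gripper_width: 0.502
gripper_force: 30.0
```

```bash
python3 -c "
from h import *
go2([.5371,.0712,.09],170.7)"
```

```text
pos [0.6089 0.2724 0.0975] rotvec [ 0.    -0.001  0.005] rows 0.03369981897372327 shift [210.2  38.3   7.5] j6 end -17.0 now [ 38.   32.4  -2.6   0.  -55.  -47. ]
```

>>> arm_command(
  motion=[
    [36,25,5,0,0,0,0],
    [36,40,7,0,0,0,0],
    [36,40,7,0,0,0,0],
    [36,40,7,0,0,0,0],
    [36,40,8,0,0,0,0],
    [36,25,4,10,0,0,0],
    [36,0,0,0,0,0,0],
    [36,0,0,0,0,0,0],
  ],
)

```text
time_s: 20.7
tcp_pos: [0.5386, 0.0709, 0.0873]
ee_rot: [[-0.158, -0.987, -0.0], [-0.987, 0.158, -0.001], [0.001, -0.0, -1.0]]
wrist_force: [-0.1, 1.1, -0.7]
gripper_width: 0.5
gripper_force: 30.0
```

```bash
python3 -c "
from h import *
go2([.5371,.0712,.032],170.7)"
```

```text
pos [0.5386 0.0709 0.0873] rotvec [-0.    -0.001  0.003] rows 0.024984320175635927 shift [-0.   1.5 55.3] j6 end -17.0 now [ 24.6  22.8 -21.8   0.1 -45.5 -33.8]
```

>>> arm_command(
  motion=[
    [36,0,1,20,0,0,0],
    [36,0,0,20,0,0,0],
    [36,0,0,10,0,0,0],
    [36,0,0,3,0,0,0],
    [36,0,0,1,0,0,0],
    [36,0,0,1,0,0,0],
    [36,0,0,0,0,0,0],
    [36,0,0,0,0,0,0],
  ],
)

```text
time_s: 21.5
tcp_pos: [0.5384, 0.0718, 0.0335]
ee_rot: [[-0.158, -0.987, 0.002], [-0.987, 0.158, 0.0], [-0.001, -0.002, -1.0]]
wrist_force: [0.8, 0.5, -1.9]
gripper_width: 0.503
gripper_force: 30.0
```

>>> arm_command(
  motion=[
    [36,0,0,1.5,0,0,0],
    [36,0,0,0,0,0,0],
    [65,0,0,0,0,0,0],
    [65,0,0,0,0,0,0],
    [65,0,0,0,0,0,0],
    [65,0,0,-10,0,0,0],
    [65,0,0,-35,0,0,0],
    [65,0,0,-35,0,0,0],
  ],
)

```text
time_s: 22.3
tcp_pos: [0.5374, 0.0714, 0.1122]
ee_rot: [[-0.158, -0.987, -0.001], [-0.987, 0.158, -0.001], [0.001, 0.0, -1.0]]
wrist_force: [1.4, 0.3, -0.8]
gripper_width: 0.748
gripper_force: 0.0
```

>>> arm_command(
  motion=[
    [87,0,0,0,0,0,0],
    [87,0,0,0,0,0,0],
  ],
)

```text
time_s: 22.5
tcp_pos: [0.5383, 0.0719, 0.1129]
ee_rot: [[-0.158, -0.987, 0.004], [-0.987, 0.158, 0.001], [-0.002, -0.004, -1.0]]
wrist_force: [0.6, -0.2, -1.0]
gripper_width: 0.855
gripper_force: 0.0
```

```bash
python3 -c "
from h import *
go2([.4535,.3941,.11],170.7)"
```

```text
pos [0.5383 0.0719 0.1129] rotvec [-0.004  0.002  0.003] rows 0.036359377831648526 shift [-304.3  135.7    2.9] j6 end -50.0 now [ 24.7  20.8 -20.4   0.  -48.6 -33.9]
```

>>> arm_command(
  motion=[
    [87,-30,13,-20,0,0,0],
    [87,-40,18,-15,0,0,0],
    [87,-40,18,0,0,0,0],
    [87,-40,18,0,0,0,0],
    [87,-40,18,0,0,0,0],
    [87,-40,18,0,0,0,0],
    [87,-40,18,0,0,0,0],
    [87,-34,15,0,0,0,0],
  ],
)

```text
time_s: 23.3
tcp_pos: [0.4502, 0.3948, 0.1449]
ee_rot: [[-0.157, -0.988, -0.0], [-0.988, 0.157, -0.002], [0.002, 0.0, -1.0]]
wrist_force: [1.0, -0.8, -0.6]
gripper_width: 1.001
gripper_force: 0.0
```

>>> arm_command(
  motion=[
    [87,0,0,25,0,0,0],
    [87,0,0,20,0,0,0],
    [87,0,0,0,0,0,0],
    [87,0,0,0,0,0,0],
  ],
)

```text
time_s: 23.7
tcp_pos: [0.4516, 0.3928, 0.1005]
ee_rot: [[-0.158, -0.987, 0.0], [-0.987, 0.158, -0.002], [0.002, -0.001, -1.0]]
wrist_force: [0.2, -0.4, 0.5]
gripper_width: 1.0
gripper_force: 0.0
```

```bash
python3 -c "
from h import *
go2([.4535,.3941,.023],170.7)
im=capture('top');im2=capture('side')
cv2.imwrite('pics/e.png',np.vstack([cv2.resize(im[130:250,150:370],None,fx=2.5,fy=2.5),cv2.resize(im2[230:350,180:400],None,fx=2.5,fy=2.5)])[:,:,::-1])"
```

```text
pos [0.4516 0.3928 0.1005] rotvec [-0.001 -0.002  0.004] rows 0.030288541162706396 shift [-1.6 -1.7 77.5] j6 end -50.0 now [ 56.5  26.4 -13.    0.1 -50.7 -65.7]
```

View pics/e.png

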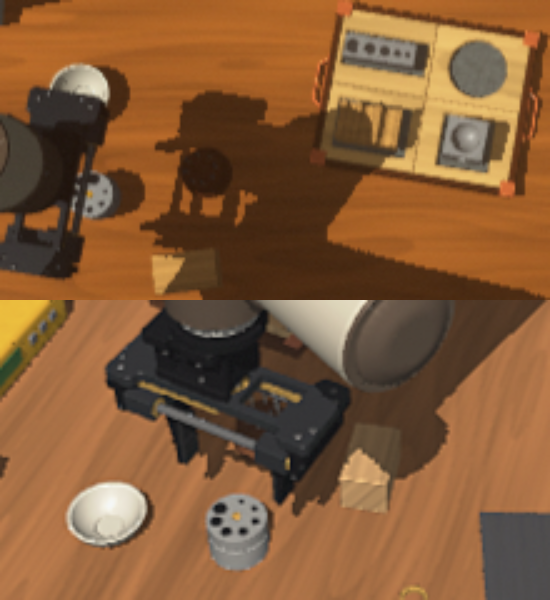

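Three blocks are placed, and the gripper is over the disc cutter with the low bowl clear of it. Next I'll grip the disc cutter.

>>> arm_command(
  motion=[
    [87,-1,-1,25,0,0,0],
    [87,0,0,25,0,0,0],
    [87,0,0,20,0,0,0],
    [87,0,0,7,0,0,0],
    [87,0,0,0,0,0,0],
    [87,0,0,0,0,0,0],
  ],
)

```text
time_s: 24.4
tcp_pos: [0.4537, 0.3949, 0.0256]
ee_rot: [[-0.158, -0.987, 0.003], [-0.987, 0.158, 0.002], [-0.002, -0.003, -1.0]]
wrist_force: [-0.5, 0.2, -0.3]
gripper_width: 0.996
gripper_force: 0.0
```

>>> arm_command(
  motion=[
    [46,0,0,0,0,0,0],
    [46,0,0,0,0,0,0],
    [46,0,0,0,0,0,0],
    [46,0,0,0,0,0,0],
    [46,0,0,0,0,0,0],
    [46,0,0,0,0,0,0],
    [46,0,0,0,0,0,0],
  ],
)

```text
time_s: 25.1
tcp_pos: [0.4533, 0.3944, 0.0245]
ee_rot: [[-0.158, -0.987, 0.002], [-0.987, 0.158, 0.0], [-0.001, -0.002, -1.0]]
wrist_force: [1.3, -0.7, 1.1]
gripper_width: 0.609
gripper_force: 30.0
```

>>> arm_command(
  motion=[
    [46,0,0,-10,0,0,0],
    [46,0,0,-30,0,0,0],
    [46,0,0,-40,0,0,0],
    [46,0,0,-40,0,0,0],
    [46,0,0,0,0,0,0],
    [46,0,0,0,0,0,0],
  ],
)

```text
time_s: 25.7
tcp_pos: [0.4517, 0.3937, 0.1441]
ee_rot: [[-0.159, -0.987, -0.001], [-0.987, 0.159, 0.0], [0.0, 0.001, -1.0]]
wrist_force: [-1.0, -0.5, -6.5]
gripper_width: 0.611
gripper_force: 30.0
```

```bash
python3 -c "
from h import *
go2([.6079,-.0538,.14],170.7)"
```

```text
pos [0.4517 0.3937 0.1441] rotvec [ 0.001 -0.     0.002] rows 0.01830362443815202 shift [ 416.3 -226.4    4.1] j6 end -4.0 now [ 56.5  23.7 -10.1  -0.  -56.2 -65.7]
```

>>> arm_command(
  motion=[
    [46,20,-11,0,0,0,0],
    [46,36,-19.5,0,0,0,0],
    [46,36,-19.5,0,0,0,0],
    [46,36,-19.5,0,0,0,0],
    [46,36,-19.5,0,0,0,0],
    [46,36,-19.5,0,0,0,0],
    [46,36,-19.5,0,0,0,0],
    [46,36,-19.5,0,0,0,0],
  ],
)

```text
time_s: 26.5
tcp_pos: [0.5533, 0.1, 0.1414]
ee_rot: [[-0.159, -0.987, -0.006], [-0.987, 0.159, -0.002], [0.003, 0.005, -1.0]]
wrist_force: [0.4, 0.3, -4.4]
gripper_width: 0.61
gripper_force: 30.0
```

>>> arm_command(
  motion=[
    [46,36,-19.5,0,0,0,0],
    [46,36,-19.5,0,0,0,0],
    [46,36,-19.5,0,0,0,0],
    [46,36,-20,0,0,0,0],
    [46,0,0,25,0,0,0],
    [46,0,0,25,0,0,0],
    [46,0,0,0,0,0,0],
    [46,0,0,0,0,0,0],
  ],
)

```text
time_s: 27.3
tcp_pos: [0.6087, -0.0525, 0.0925]
ee_rot: [[-0.158, -0.987, -0.004], [-0.987, 0.158, -0.001], [0.002, 0.004, -1.0]]
wrist_force: [0.5, 0.2, -4.0]
gripper_width: 0.612
gripper_force: 30.0
```

```bash
python3 -c "
from h import *
go2([.6079,-.0538,.0335],170.7)"
```

```text
pos [ 0.6087 -0.0525  0.0925] rotvec [ 0.004 -0.002  0.004] rows 0.03849152068480035 shift [ 1.4  0.6 59. ] j6 end -4.0 now [ 10.2  28.  -11.5   0.  -50.7 -19.4]
```

>>> arm_command(
  motion=[
    [46,1,0,20,0,0,0],
    [46,0,0,20,0,0,0],
    [46,0,0,12,0,0,0],
    [46,0,0,4,0,0,0],
    [46,0,0,1,0,0,0],
    [46,0,0,1,0,0,0],
    [46,0,0,0,0,0,0],
    [46,0,0,0,0,0,0],
  ],
)

```text
time_s: 28.1
tcp_pos: [0.6106, -0.0533, 0.0373]
ee_rot: [[-0.158, -0.987, 0.003], [-0.987, 0.158, -0.0], [-0.0, -0.003, -1.0]]
wrist_force: [-0.3, -0.2, -5.8]
gripper_width: 0.614
gripper_force: 30.0
```

>>> arm_command(
  motion=[
    [46,0,2,2,0,0,0],
    [46,0,0,0,0,0,0],
    [46,0,0,1,0,0,0],
    [46,0,0,0,0,0,0],
    [46,0,0,0.5,0,0,0],
    [46,0,0,0,0,0,0],
  ],
)

```text
time_s: 28.7
tcp_pos: [0.6082, -0.0531, 0.0335]
ee_rot: [[-0.158, -0.987, 0.001], [-0.987, 0.158, -0.0], [0.0, -0.001, -1.0]]
wrist_force: [-1.0, 0.3, -0.3]
gripper_width: 0.614
gripper_force: 30.0
```

In contact. Release, rise and back away.

>>> arm_command(
  motion=[
    [74,0,0,0,0,0,0],
    [74,0,0,0,0,0,0],
    [74,0,0,0,0,0,0],
    [74,0,0,-10,0,0,0],
    [74,0,0,-35,0,0,0],
    [74,0,0,-45,0,0,0],
    [74,0,0,-45,0,0,0],
    [74,0,0,-45,0,0,0],
  ],
)

```text
time_s: 29.5
tcp_pos: [0.6078, -0.0531, 0.216]
ee_rot: [[-0.158, -0.987, 0.003], [-0.987, 0.158, -0.0], [-0.0, -0.003, -1.0]]
wrist_force: [0.9, 0.9, -0.0]
gripper_width: 0.848
gripper_force: 0.0
```

>>> arm_command(
  motion=[
    [74,45,0,0,0,0,0],
    [74,45,0,0,0,0,0],
    [74,45,0,0,0,0,0],
    [74,45,0,0,0,0,0],
    [74,45,0,0,0,0,0],
    [74,45,0,0,0,0,0],
    [74,0,0,0,0,0,0],
    [74,0,0,0,0,0,0],
  ],
)

```text
time_s: 30.3
tcp_pos: [0.5647, -0.3206, 0.2134]
ee_rot: [[-0.16, -0.987, 0.002], [-0.987, 0.16, -0.0], [-0.0, -0.002, -1.0]]
wrist_force: [-0.4, 0.2, -0.1]
gripper_width: 0.852
gripper_force: 0.0
```

```bash
python3 -c "
from h import *
im=capture('top');im2=capture('side')
cv2.imwrite('pics/f.png',np.hstack([cv2.resize(im[120:220,260:380],None,fx=3.3,fy=3.3),cv2.resize(im2[160:260,230:350],None,fx=3.3,fy=3.3)])[:,:,::-1])"
```

```text
(no output)
```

View pics/f.png

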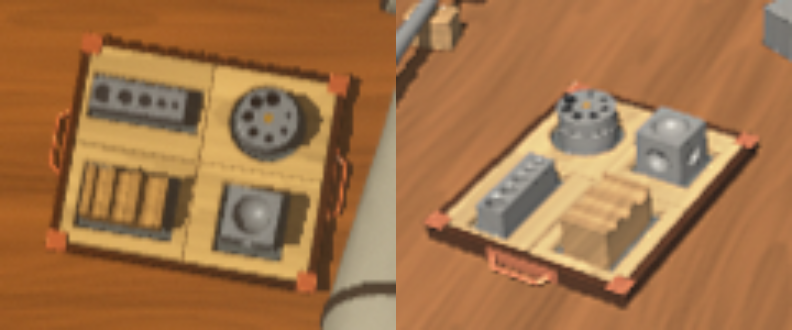

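```bash
python3 -c "
from h import *
P=json.load(open('P.json'))
for k,c,z in(('wide',(125,197),.049),('narrow',(139,97),.041),('round',(266,119),.049),('square',(252,211),.055)):
    w=ray(c[0]/3.3+260,c[1]/3.3+120,z);print(k,((w[:2]-P[k][:2])*1000).round(1))"
```

```text
wide [-1.5  1.5]
narrow [0.8 4.9]
round [-1.9  3. ]
square [3.9 1. ]
```

All four blocks are within 5 mm of their recess centres and sit flat, so I'm handing the job in.

```bash
python3 -c "
from station import *
print(finish_job())"
```

```text
the job is handed in; nothing more can be done
None
```

All four forming blocks are in their own recesses, within about 5 mm of centre by the last picture, and the smooth cube and smooth wooden block were left alone; the job was handed in at about 30 s, but no verdict came back.

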